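# Unlatch the charged probe and snap it into the empty clip holder

### The arm

A 7-joint arm with a two-finger parallel gripper is mounted at the origin on a cart in front of the work surface, level with it; the furniture and walls round the work are solid. World frame = base frame: x ahead of the robot, y to its left, z up, the work surface at z = 0. Lengths are in m, angles in rad, forces in N, time in s.
With the tool pointing down it reaches from about 0.425 to 0.875 m from the base axis. Payload 4.7 kg.
Tool frame: the origin (TCP) lies at the very end of the fingers, on their centre line; the grasp point (between the pads) lies 19 mm behind it; z points along the fingers, y is the direction in which the jaws open and shut (so a half turn about z gives the same grasp; the last joint's range is limited). The gripper opens to 87 mm and grips with 3 to 60 N. Pads are 19 mm wide; open, the fingers measure 117 mm over their backs; the gripper's body (75 mm by 190 mm) begins 51 mm behind the grasp point.
Start: joints at [-1.148, 0.321, -0.07, 1.45, 0.023, 1.371, -0.057], TCP at [0.258, 0.596, 0.223] pointing down, gripper open.
Joint ranges: [-2.86, 2.86], [-0.3, 2.09], [-1.38, 1.24], [0.06, 2.45], [-1.56, 4.7], [0.09, 2.05], [-2.69, 2.69]. Speed limits (rad/s): [2.57, 2.57, 3.14, 3.14, 3.14, 3.14, 3.14].

### API

Orientations are given as a rotation vector (axis times angle).
In Python, from bench import ctrl gives the robot as it stands. The module is installed in compiled form; this text tells all that it offers.
- The arm moves only by the tool move_arm, never from a script. Its arguments are lists of equal length, an entry for each row: "dp": the shift along the tool's x, y, z in units of 30 mm (1.0 is 30 mm), a list of three; "turn": the turn about the tool's z in units of 5 degrees (1.0 is 5 degrees); "jaw": the opening, from -1 (shut) to 1 (fully open). A call has 1 to 5 rows; each row is the pose to reach, as a shift and turn from the pose commanded when the call began, along the tool's axes at that moment; what a row does not reach only later rows make up. A row lasts 1/10 s, in which the tool goes at most 50 mm and 8.59 degrees, less where a joint would pass 70% of its speed; a pose out of reach is approached as far as the arm can. A call with a gripper value outside its range is refused whole. The fingers move at their own pace and stop on an object; "grip_force" is the grip in N (left out, the last holds). Time passes only in rows, so rows that repeat a pose let the fingers close. It gives the time, the measured TCP pose, the force and the opening at its end, in the units of the state.
- ctrl.get_state(): the state, without advancing time (a new reading comes with each control period).
- ctrl.get_image(name): name is "scene" or "top"; returns the picture (480x640x3 uint8, red, green, blue); there is no depth.
- ctrl.camera_info(name): a dict with "intrinsics" (3x3 intrinsics, pixels), "extrinsics" (4x4, takes a point from world to camera coordinates). Camera axes: x right, y up, looking along -z (the intrinsics and any distortion apply to the point x, -y, -z); pixel columns grow to the right and rows downward; lengths in m; the calibration is good to about 2 mm. A picture is of the moment at which its call begins. camera_info takes no time and is no camera call.
- ctrl.close_job(): hands the job in, once; it reports no verdict.
Trained networks look in the newest picture that a camera, given by its name, has taken for a name from the list of things; names that differ only in an ending like _2 or _b are one class to them, and where a whole thing is asked for, a point or a joint stands for the part that bears it (a point fixed in the world has none). Each returns a list of dicts, best first, with "confidence" (0 to 1); they miss things now and then, are a little off and sometimes report something else, mostly with a low value. They report only what shows in the picture. A call takes as long as a camera call.
- ctrl.look_for(camera, target): "rect" ([centre column, centre row, width, height] in pixels, round what is visible of it).
- ctrl.masks_of(camera, target): "region" (480x640 bool, what is visible of it) and "rect" ([centre column, centre row, width, height] in pixels, round what is visible of it).
The state is a dict: "time": time; "joint_positions": joint angles; "qd": joint speeds; "joint_torque": joint torques, N m; "position": TCP position; "tool_rot": TCP orientation; "ft_force": force on the tool from outside, world axes, zero at the start; "torque": the same for the moment, N m; "grip_width": opening from 0.0 (shut) to 1.0 (fully open).
Only numpy, scipy, OpenCV 4.12 (cv2) and the standard library are available. Lean on these libraries where they do the work, as an engineer would, in place of code of your own. Each camera call takes 0.05 s, during which the arm holds its last target. There are 200 camera calls.

### The job

The measuring probe on the sloping charging stand is charged: squeeze its two blue side buttons together to free its latch and lift it off the stand. Then press it into the empty clip holder, centred between the two clips, until both of its steel rods snap fully home, and let go. Leave the other things on the bench where they are.

Things in the scene. Friction and masses are not known exactly. Their poses are not given: they have to be found in the camera images.
- probe_center (a point): centre of the loose measuring probe (0.16 kg): grey block 56 long x 46 wide x 28 mm thick, an 18 mm steel rod out of each end, 160 mm long in all. Origin on the rods' axis, at the block's centre. x along the rods to the red ball tip, y across the block through both buttons, z out of the block's top. Starts latched on the stand, z leaning 35 degrees from vertical to the stand's low front
- probe_tip_rod (a point): point on the axis of the probe's red-tipped rod, 52 mm from the probe's centre along its +x
- probe_cap_rod (a point): point on the axis of the probe's black-capped rod, 52 mm from the probe's centre along its -x
- button_left (a joint): travel of the probe's +y blue button, m: 0 free, 0.006 fully in. The buttons are centred on the block's +y and -y sides, 24 mm along x, 14 mm along z, 7 mm proud: 60 mm over both when free, 48 mm when both are squeezed in. Each takes about 3 N to start and 8 N fully in; a 25 to 40 N squeeze also holds the probe well
- button_right (a joint): travel of the probe's -y blue button, m: 0 free, 0.006 fully in. Each button carries a black hook, reaching 14 mm below the block, that grips under a ledge of the stand. A hook is free of its ledge once its button is in by 4 mm or more; keep both squeezed while drawing the probe off
- stand_seat (a point): where the probe's centre sits on the stand, 96 mm above the bench. Axes are the stand's: z up, x level from the low front of the slope to its high back. The slope rises 35 degrees along x, so its outward normal is (-sin 35, 0, cos 35) in these axes; draw the probe off straight along that normal, clear after 35 mm
- stand: fixed grey charging stand, about 175 mm long, 100 wide, 150 high; origin on the bench, axes as stand_seat. Two forks 29 to 37 mm up and down the slope from the seat's centre hold the rods (34 mm wide); a 42 mm wide black pedestal stands under the block. Beside the buttons there is free space to 40 mm below the probe's axis, along the normal
- clip_seat (a point): the point in the empty clip holder where the probe's centre must finally lie, 50 mm above the bench. x along the holder (the rods must lie along it, either way round), y across, z up. The probe goes in level, block top up, pressed straight down; this takes about 10 N in all, then it snaps past the mouths and rests on the clips' black blocks
- holder_empty: fixed empty clip holder, axes as clip_seat, origin on the bench: an aluminium bar 160 x 44 x 10 mm with two pairs of upright steel spring leaves, 52 mm either side of its middle along x, each 14 mm wide along x, flared mouths opening upward at 69 mm above the bench. Between the pairs there is free space down to the bar
- full_seat (a point): in the other, fixed clip holder, alike but already filled by a second probe (fixed, not to be handled): the centre of that probe, 50 mm above the bench, x along it
- micrometer: micrometer lying loose on the bench, 49 x 131 x 19 mm; origin at its underside. Leave alone
- ring_gauge: steel ring gauge, 87 mm diameter, 18 mm high, loose; origin at its underside. Leave alone
- marker_red: marker with a red cap, 14 x 136 x 15 mm, loose; origin at its underside. Leave alone
- caliper: caliper, 72 x 235 x 15 mm, loose; origin at its underside. Leave alone
- bushing_t2: steel bushing standing on end, 52 mm diameter, 75 mm high, loose; origin at its underside. Leave alone
- lamp_post (a point): foot of the task lamp's tall fixed post (about 100 mm wide base on the bench, far left behind the stand; the pole rises about 0.6 m): keep the arm clear of it when coming from the left

How it is judged:
By the outcome, as a careful person would: the job done as asked, in the order asked, and still so for the second after the job is handed in, with the robot touching nothing.
It also fails if it takes over 43 s, if anything falls off the work surface, if the arm or the gripper's body presses on something with over 40 N, if the wrist force passes 120 N, or if a joint passes its speed limit or range.

## Working session

There is one attempt and no reset: what is moved stays moved. The work goes in short steps, Python scripts to look and compute and a tool call to move; the robot and the scene stay as the last step left them, time stands still between calls to the robot, and variables do not carry over. Pictures are saved under pics/ and viewed, about 8 in all and at most 12, crops included, and the job is handed in when it is done.

Besides the shell and the picture viewer there is one more tool, called as a command line: name --pt "numbers of a row" for each row, then --argument value for the rest. move_arm: Moves the arm, as the interface text tells. Its arguments: {"type":"object","properties":{"dp":{"type":"array","items":{"type":"array","items":{"type":"number"}}},"turn":{"type":"array","items":{"type":"number"}},"jaw":{"type":"array","items":{"type":"number"}},"grip_force":{"type":"number"}},"required":["dp","turn","jaw"]}

```bash
mkdir -p pics; cat > h.py <<'E'
import numpy as np, cv2
from bench import ctrl
from scipy.spatial.transform import Rotation as R
def proj(cam,P):
    c=ctrl.camera_info(cam);K=np.array(c["intrinsics"]);E=np.array(c["extrinsics"])
    P=np.atleast_2d(P);q=P@E[:3,:3].T+E[:3,3];q=q*[1,-1,-1];u=q@K.T
    return u[:,:2]/u[:,2:]
def ray(cam,uv):
    c=ctrl.camera_info(cam);K=np.array(c["intrinsics"]);E=np.array(c["extrinsics"])
    d=np.linalg.solve(K,[uv[0],uv[1],1])*[1,-1,-1];Rm=E[:3,:3]
    return -Rm.T@E[:3,3],Rm.T@d
def onz(cam,uv,z):
    o,d=ray(cam,uv);return o+d*(z-o[2])/d[2]
def save(cam,n,crop=None,s=1):
    im=ctrl.get_image(cam)[:,:,::-1]
    if crop: im=im[crop[1]:crop[3],crop[0]:crop[2]]
    cv2.imwrite("pics/"+n+".png",cv2.resize(im,None,fx=s,fy=s,interpolation=cv2.INTER_CUBIC))
E
python3 - <<'E'
from h import *
for c in("scene","top"):
    save(c,c+"0")
    i=ctrl.camera_info(c);print(c,{k:(np.round(v,3).tolist() if k in("intrinsics","extrinsics") else v) for k,v in i.items()})
    for t in("probe_center","stand","holder_empty","full_seat","button_left","button_right","probe_tip_rod","clip_seat","lamp_post","stand_seat","bushing_t2"):
        print(t,[(round(d["confidence"],2),np.round(d["rect"]).tolist()) for d in ctrl.look_for(c,t)[:3]])
print(ctrl.get_state())
E
```

```text
scene {'intrinsics': [[609.897, 0.0, 320.837], [0.0, 609.897, 243.507], [0.0, 0.0, 1.0]], 'extrinsics': [[0.533, -0.846, -0.021, -0.294], [0.343, 0.194, 0.919, -0.274], [-0.773, -0.497, 0.393, -0.847], [0.0, 0.0, 0.0, 1.0]]}
probe_center [(0.58, [310.0, 217.0, 31.0, 54.0])]
stand [(0.91, [314.0, 234.0, 77.0, 68.0]), (0.67, [378.0, 278.0, 58.0, 54.0])]
holder_empty []
full_seat [(0.69, [378.0, 278.0, 62.0, 56.0])]
button_left []
button_right []
probe_tip_rod [(0.62, [307.0, 220.0, 36.0, 57.0])]
clip_seat []Traceback (most recent call last):
  File "<stdin>", line 6, in <module>
ValueError: it knows: bushing_t, button_left, button_right, caliper, clip_seat, full_seat, holder_empty, marker_red, micrometer, probe_cap_rod, probe_center, probe_tip_rod, ring_gauge, stand, stand_seat
```

```bash
ls .
```

```text
h.py
pics
```

```bash
python3 - <<'E'
from h import *
c="top";save(c,"top0")
i=ctrl.camera_info(c);print(c,{k:(np.round(v,3).tolist() if k in("intrinsics","extrinsics") else v) for k,v in i.items()})
for t in("probe_center","stand","holder_empty","full_seat","button_left","probe_tip_rod"):
        print(t,[(round(d["confidence"],2),np.round(d["rect"]).tolist()) for d in ctrl.look_for(c,t)[:3]])
s=ctrl.get_state();print({k:np.round(v,3).tolist() for k,v in s.items()})
print(R.from_rotvec(s["tool_rot"]).as_matrix().round(3))
E
```

```text
top {'intrinsics': [[607.399, 0.0, 326.907], [0.0, 607.399, 228.901], [0.0, 0.0, 1.0]], 'extrinsics': [[-0.018, -1.0, -0.005, -0.0], [0.987, -0.019, 0.16, -0.544], [-0.16, -0.002, 0.987, -1.504], [0.0, 0.0, 0.0, 1.0]]}
probe_center [(0.7, [282.0, 181.0, 27.0, 63.0])]
stand [(0.63, [287.0, 176.0, 35.0, 70.0])]
holder_empty [(0.9, [443.0, 234.0, 15.0, 60.0])]
full_seat [(0.8, [367.0, 212.0, 27.0, 66.0])]
button_left []
probe_tip_rod [(0.77, [283.0, 180.0, 27.0, 65.0])]
{'time': 0.8, 'joint_positions': [-1.148, 0.321, -0.07, 1.45, 0.023, 1.371, -0.057], 'qd': [-0.001, 0.001, 0.002, -0.001, 0.0, 0.0, -0.001], 'joint_torque': [0.0, -49.104, -0.403, -31.275, -0.064, 0.033, 0.0], 'position': [0.258, 0.596, 0.223], 'tool_rot': [0.638, 3.076, 0.0], 'ft_force': [0.005, -0.184, 0.075], 'torque': [-0.032, -0.031, 0.011], 'grip_width': 1.0}
[[-0.918  0.397  0.   ]
 [ 0.397  0.918  0.   ]
 [-0.     0.    -1.   ]]
```

View pics/scene0.png

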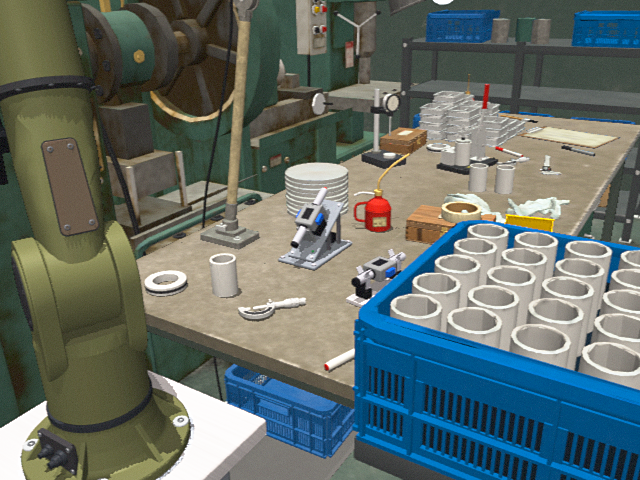

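View pics/top0.png

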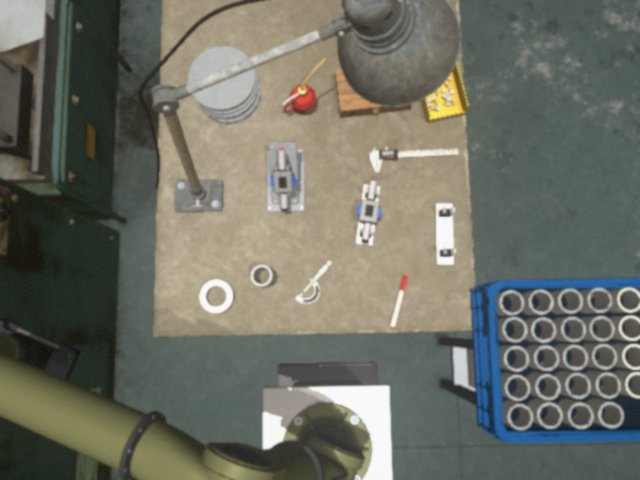

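The scene view shows the stand with the probe at about (312,220) and the full holder at (378,278). The empty holder is hidden there behind the blue crate. In the top view, the stand's probe is at (284,182), the full holder at (368,212) and the empty holder at (445,234). I'll zoom in on these.

```bash
python3 - <<'E'
from h import *
t=ctrl.get_image("top")[:,:,::-1];s=ctrl.get_image("scene")[:,:,::-1]
z=lambda im,x,y,w,h,f:cv2.resize(im[y:y+h,x:x+w],None,fx=f,fy=f,interpolation=cv2.INTER_CUBIC)
cv2.imwrite("pics/m1.png",np.hstack([z(t,254,135,60,85,7),z(t,423,191,50,85,7)]))
cv2.imwrite("pics/m2.png",z(s,270,180,90,95,6))
for c,n in(("top","probe_center"),("top","holder_empty"),("top","full_seat"),("top","stand"),("scene","probe_center")):
    d=ctrl.masks_of(c,n)
    if not d: print(n,"none");continue
    m=d[0]["region"];p=np.argwhere(m)[:,::-1];r=cv2.minAreaRect(p.astype(np.float32))
    print(c,n,d[0]["confidence"],p.mean(0).round(2),r,onz(c,p.mean(0),0.05).round(4),onz(c,p.mean(0),0.1).round(4))
E
```

```text
top probe_center 0.87 [282.35 179.86] ((282.3276062011719, 179.06898498535156), (59.422515869140625, 23.954702377319336), 68.19859313964844) [0.6732 0.102  0.05  ] [0.6608 0.0982 0.1   ]
top holder_empty 0.56 [443.73 233.55] ((444.0848388671875, 233.48756408691406), (59.263187408447266, 17.208871841430664), 88.78113555908203) [ 0.5257 -0.3059  0.05  ] [ 0.5181 -0.2963  0.1   ]
top full_seat 0.56 [367.71 212.68] ((368.1730651855469, 211.63461303710938), (24.122285842895508, 65.50279235839844), 11.30993366241455) [ 0.5831 -0.115   0.05  ] [ 0.5737 -0.1117  0.1   ]
top stand 0.64 [285.68 175.9 ] ((285.0, 176.5), (69.0, 38.0), 90.0) [0.6835 0.0934 0.05  ] [0.6708 0.0899 0.1   ]
probe_center none
```

View pics/m1.png

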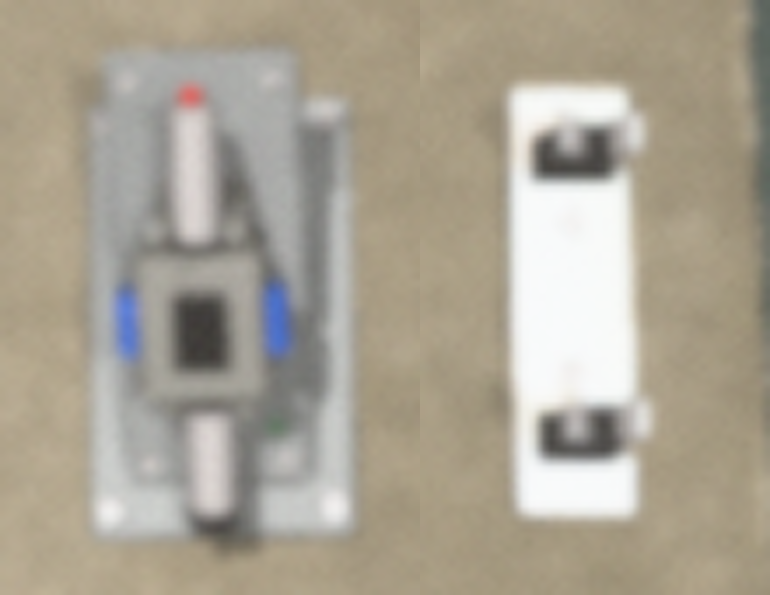

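View pics/m2.png

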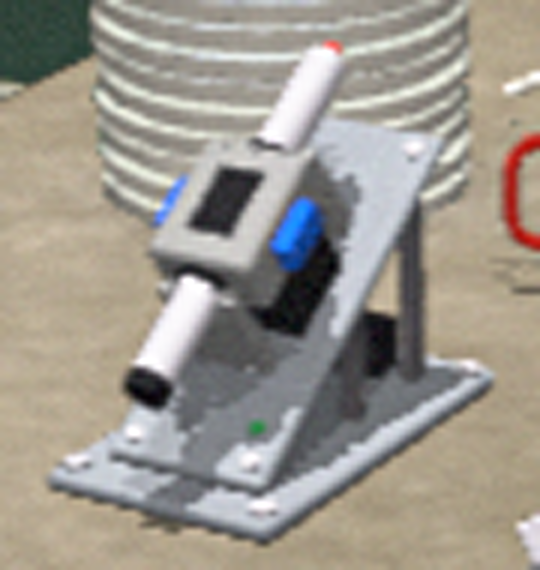

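The top crop shows the red tip high at (191,97), the cap at (212,518), and the blue buttons at (128,322) and (278,320). It also shows all four bar corners of the empty holder. Next I'll fit both poses.

```bash
python3 - <<'E'
from h import *
from scipy.optimize import least_squares
T=lambda x,y:np.array([254+(x+.5)/7-.5,135+(y+.5)/7-.5])
S=lambda x,y:np.array([270+(x+.5)/6-.5,180+(y+.5)/6-.5])
obs=[("top",(.079,0,0),T(191,97)),("top",(-.078,0,0.003),T(211,515)),("top",(0,.0265,.005),T(128,322)),("top",(0,-.0265,.005),T(278,320)),("top",(0,0,.014),T(201,331)),
("scene",(.079,0,0),S(332,47)),("scene",(-.078,0,0),S(150,386)),("scene",(0,-.030,.002),S(298,234)),("scene",(0,0,.014),S(228,201))]
def pose(q):
    return R.from_euler("ZY",[q[3],-np.radians(35)]), q[:3]
def res(q,full=False):
    r,c=pose(q);o=np.array([proj(k,r.apply(p)+c)[0]-u for k,p,u in obs])
    return o if full else np.append(o.ravel(),(c[2]-.096)/.001)
f=least_squares(res,[.66,.1,.096,0],loss="soft_l1");print("probe",f.x.round(4),np.degrees(f.x[3]).round(2));print(res(f.x,1).round(2).tolist())
# stand base
H=lambda x,y:np.array([423+(x-420+.5)/7-.5,191+(y+.5)/7-.5])
C=np.array([onz("top",H(*p),.01)[:2] for p in((510,86),(628,87),(637,518),(517,519))])
print("holder",C.mean(0).round(4),np.degrees(np.arctan2(*( (C[0]+C[1]-C[2]-C[3])[::-1]))).round(2),np.degrees(np.arctan2(*((C[0]-C[1]+C[3]-C[2])))).round(2),np.linalg.norm((C[0]+C[1]-C[2]-C[3])/2),np.linalg.norm((C[0]-C[1]+C[3]-C[2])/2))
# black blocks top z~.041
B=np.array([onz("top",H(*p),.041)[:2] for p in((573,154),(580,434))]);print("blocks",B.round(4),B.mean(0))
E
```

```text
probe [ 0.6629  0.0981  0.0961 -0.0056] -0.32
[[0.2, 0.69], [0.11, 0.36], [-0.12, -0.28], [-0.25, -0.28], [-0.13, -0.39], [-0.26, 1.74], [-0.4, 0.37], [1.38, -0.52], [-0.04, -0.53]]
holder [ 0.5317 -0.3154] -1.76 1.09 0.1623128958707373 0.044140891982506446
blocks [[ 0.5813 -0.3121]
 [ 0.4782 -0.3096]] [ 0.52976165 -0.31081583]
```

move_arm --pt "-8.9 -6.9 0" --pt "-8.9 -6.9 0" --pt "-8.9 -6.9 0" --pt "-8.9 -6.9 0" --pt "-8.9 -6.9 0" --turn '[-1,-2,-3,-4,-4.6]' --jaw '[1,1,1,1,1]'

```text
time: 1.65
position: [0.3796, 0.3755, 0.2229]
tool_rot: [0.007, 3.141, 0.001]
ft_force: [1.7, 0.9, 1.1]
grip_width: 0.999
```

move_arm --pt "-3 -6.5 0" --pt "-4 -8.5 0" --pt "-4 -8.5 0" --pt "-5.5 -9 0" --pt "-7.5 -9.2 0" --turn '[0,0,0,0,0]' --jaw '[1,1,1,1,1]'

```text
time: 2.15
position: [0.5112, 0.1676, 0.2235]
tool_rot: [0.013, 3.141, 0.002]
ft_force: [-0.1, 1.7, 0.1]
grip_width: 0.999
```

move_arm --pt "0 0 0" --pt "0 0 0" --turn '[0,0]' --jaw '[1,1]'

```text
time: 2.35
position: [0.5113, 0.1693, 0.2225]
tool_rot: [-0.016, -3.141, -0.0]
ft_force: [-0.2, 0.1, -0.4]
grip_width: 1.0
```

move_arm --pt "-1.6 -0.8 0" --pt "-3.2 -1.6 0" --pt "-4.8 -2.4 0" --pt "-5.1 -2.4 0" --pt "-5.1 -2.4 0" --turn '[0,0,0,0,0]' --jaw '[1,1,1,1,1]'

```text
time: 2.85
position: [0.6644, 0.0971, 0.2213]
tool_rot: [-0.013, -3.141, 0.001]
ft_force: [0.4, -0.5, 0.6]
grip_width: 1.0
```

```bash
python3 - <<'E'
from h import *
t=ctrl.get_image("top")[:,:,::-1];s=ctrl.get_image("scene")[:,:,::-1]
z=lambda im,x,y,w,h,f:cv2.resize(im[y:y+h,x:x+w],None,fx=f,fy=f,interpolation=cv2.INTER_CUBIC)
cv2.imwrite("pics/m3.png",np.hstack([z(t,234,120,100,140,4),z(s,250,100,100,140,4)]))
st=ctrl.get_state();p=np.array(st["position"]);print(p,st["tool_rot"],st["ft_force"],st["joint_positions"])
for c in("top","scene"): print(proj(c,[p,p+[0,.0435,0],p+[0,-.0435,0]]).round(1).tolist())
E
```

```text
[0.662159   0.09946586 0.22197055] [-7.70294947e-03 -3.13966020e+00 -1.80610210e-03] [-0.23994642 -0.05384256 -0.12926849] [-0.44458829  0.37163956  0.34188287  1.40851777 -0.12562274  1.38438661
  1.46507631]
[[277.7, 166.5], [258.7, 166.9], [296.6, 166.2]]
[[307.3, 161.9], [290.8, 159.3], [324.4, 164.4]]
```

View pics/m3.png

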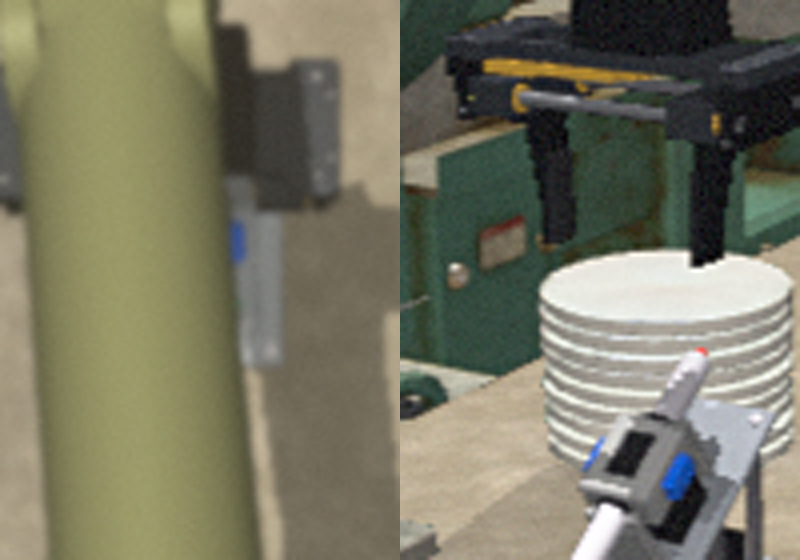

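The fingers straddle the probe in the scene view, at (289,161) and (326,166) px. That is within about 1 px of the projection, so the calibration agrees. The gripper body is wide along the jaw axis. I'll average the noisy state, then descend.

```bash
cat >> h.py <<'E'
def avg(n=6):
    P=[];Q=[]
    for _ in range(n):
        ctrl.get_image("top");s=ctrl.get_state();P.append(s["position"]);q=np.array(s["tool_rot"]);Q.append(q if q[1]>0 else -q)
    p=np.mean(P,0);q=np.mean(Q,0);print("t",s["time"],"pos",p.round(4),"sd",np.std(P,0).round(4),"yaw",np.degrees(-2*np.arctan2(q[0],q[1])).round(2),"F",np.round(s["ft_force"],1),"w",round(s["grip_width"],3));return p
E
python3 -c "
from h import *
p=avg(8);print((np.array([.6629,.0981,.077])-p)*[-1,1,-1]/.03)"
```

```text
t 3.35 pos [0.6623 0.0988 0.2229] sd [0.0004 0.0007 0.0003] yaw -0.3 F [-0.5 -0.4  0.2] w 0.999
[-0.0190333  -0.0233551   4.86467352]
```

move_arm --pt "0 0 1.2" --pt "0 0 2.4" --pt "0 0 3.6" --pt "0 0 4.4" --pt "0 0 4.85" --turn '[0,0,0,0,0]' --jaw '[1,1,1,1,1]'

```text
time: 3.85
position: [0.6616, 0.0972, 0.0745]
tool_rot: [-0.011, -3.138, 0.001]
ft_force: [0.5, -0.4, -0.1]
grip_width: 1.001
```

```bash
python3 -c "
from h import *
avg(2)
z=lambda im,x,y,w,h,f:cv2.resize(im[y:y+h,x:x+w],None,fx=f,fy=f,interpolation=cv2.INTER_CUBIC)
s=ctrl.get_image('scene')[:,:,::-1];cv2.imwrite('pics/m4.png',z(s,250,150,110,130,4))"
```

```text
t 3.95 pos [0.6615 0.097  0.0742] sd [0.0004 0.     0.001 ] yaw -0.41 F [0.1 0.  0.5] w 0.997
```

View pics/m4.png

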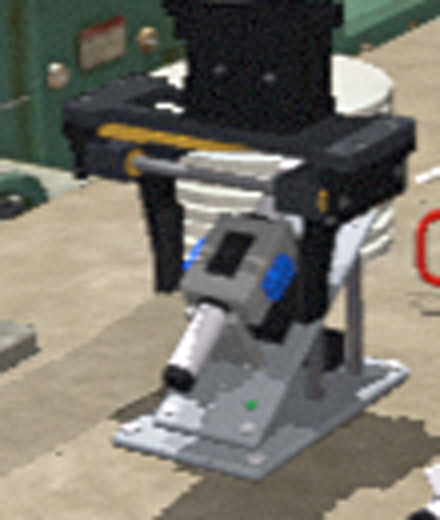

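The fingers straddle the block, beside the buttons at about (280,275) in the crop. Closing with 30 N.

move_arm --pt "0 0 0" --pt "0 0 0" --pt "0 0 0" --pt "0 0 0" --pt "0 0 0" --turn '[0,0,0,0,0]' --jaw '[-1,-1,-1,-1,-1]' --grip_force 32

```text
time: 4.5
position: [0.6636, 0.0972, 0.0777]
tool_rot: [0.012, 3.141, 0.0]
ft_force: [0.2, 0.1, 1.8]
grip_width: 0.63
```

```bash
python3 -c "
from h import *
avg(3)"
```

```text
t 4.65 pos [0.6636 0.0973 0.0777] sd [0. 0. 0.] yaw -0.42 F [-0.4  0.6  2.3] w 0.543
```

Opening is 47 mm, so both buttons are fully in. Now I'll draw off along the normal.

move_arm --pt "0.1 0 -0.14" --pt "0.3 0 -0.43" --pt "0.5 0 -0.71" --pt "0.7 0 -1.0" --pt "0.9 0 -1.29" --turn '[0,0,0,0,0]' --jaw '[-1,-1,-1,-1,-1]'

```text
time: 5.15
position: [0.6354, 0.0975, 0.1166]
tool_rot: [-0.011, -3.141, -0.0]
ft_force: [0.6, -0.4, -2.5]
grip_width: 0.542
```

```bash
python3 -c "
from h import *
avg(2)
z=lambda im,x,y,w,h,f:cv2.resize(im[y:y+h,x:x+w],None,fx=f,fy=f,interpolation=cv2.INTER_CUBIC)
s=ctrl.get_image('scene')[:,:,::-1];cv2.imwrite('pics/m5.png',z(s,250,130,110,150,4))"
```

```text
t 5.25 pos [0.6359 0.0977 0.1181] sd [0.0004 0.     0.0003] yaw -0.41 F [ 1.3  0.3 -1.8] w 0.543
```

View pics/m5.png

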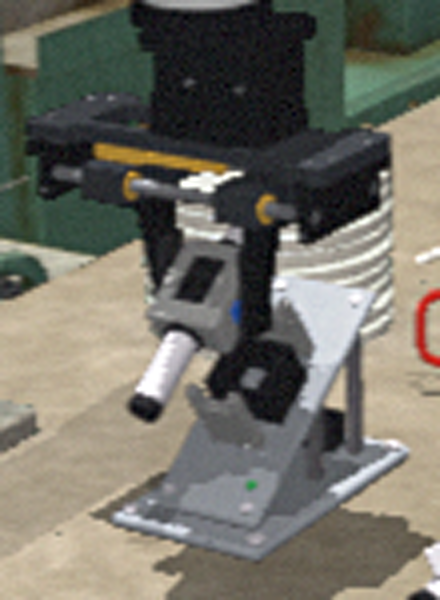

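The probe is off the stand, tilted as expected in the grip. Now I'll lift it and carry it to the holder.

move_arm --pt "0.4 0 -1.2" --pt "0.4 -0.5 -2.4" --pt "0.6 -1.5 -3.6" --pt "1.0 -2.7 -3.6" --pt "1.4 -4.0 -3.6" --turn '[0,0,0,0,0.2]' --jaw '[-1,-1,-1,-1,-1]'

```text
time: 5.8
position: [0.5939, -0.0229, 0.2251]
tool_rot: [0.037, 3.139, 0.001]
ft_force: [0.5, -1.3, -1.3]
grip_width: 0.542
```

move_arm --pt "0.4 -1.3 0" --pt "0.8 -2.6 0" --pt "1.2 -3.9 0" --pt "1.6 -5.2 0" --pt "1.8 -6.5 0" --turn '[0,0,0,0,0]' --jaw '[-1,-1,-1,-1,-1]'

```text
time: 6.3
position: [0.5333, -0.2175, 0.2236]
tool_rot: [-0.04, -3.141, -0.001]
ft_force: [1.1, -0.7, -1.0]
grip_width: 0.544
```

move_arm --pt "0.1 -1.2 0" --pt "0.2 -2.4 0" --pt "0.27 -3.2 0" --pt "0.27 -3.27 0" --pt "0.27 -3.27 0" --turn '[0,0,0,0,0]' --jaw '[-1,-1,-1,-1,-1]'

```text
time: 6.8
position: [0.5237, -0.3142, 0.2232]
tool_rot: [-0.042, -3.141, -0.001]
ft_force: [-0.2, -0.1, -1.3]
grip_width: 0.543
```

```bash
python3 -c "
from h import *
avg(6)
t=ctrl.get_image('top')[:,:,::-1];s=ctrl.get_image('scene')[:,:,::-1]
z=lambda im,x,y,w,h,f:cv2.resize(im[y:y+h,x:x+w],None,fx=f,fy=f,interpolation=cv2.INTER_CUBIC)
cv2.imwrite('pics/m6.png',np.hstack([z(t,390,150,100,150,4),z(s,380,150,100,150,4)]))"
```

```text
t 7.1 pos [ 0.5247 -0.3122  0.2235] sd [0.0002 0.0003 0.0002] yaw -1.31 F [ 0.2  0.5 -0.6] w 0.544
```

View pics/m6.png

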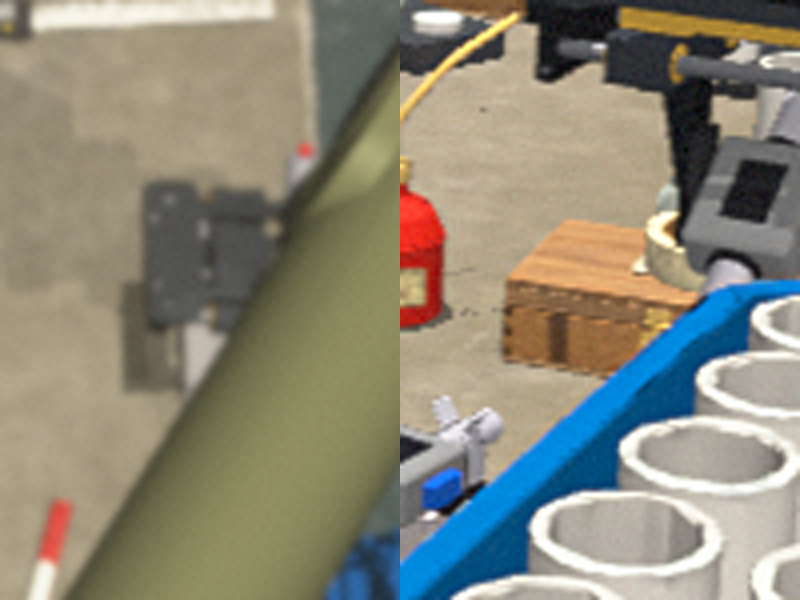

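The top view shows the red tip at about (466,187). The holder is hidden by the arm in the top view and by the crate in the scene view. I'll refine the bar from the first top picture and check the tip for bias.

```bash
python3 - <<'E'
from h import *
print("tip pred",proj("top",[.5893,-.3137,.2875]))
im=cv2.imread("pics/top0.png").astype(float);g=im[:,:,0] # blue: white bar vs tan
rows=list(range(207,211))+list(range(220,248))
def edge(prof,lev,rising):
    for i in range(len(prof)-1):
        a,b=prof[i],prof[i+1]
        if (a<lev<=b) if rising else (a>=lev>b): return i+(lev-a)/(b-a)
L=[];Rr=[]
for r in rows:
    p=g[r,428:462];w=p.max();bl=np.median(g[r,428:433]);br=np.median(g[r,457:462])
    l=edge(p,(w+bl)/2,True); q=edge(p[::-1],(w+br)/2,True)
    L.append((r,428+l));Rr.append((r,461-q))
L=np.array(L);Rr=np.array(Rr)
for n,A in(("L",L),("R",Rr)):
    k=np.polyfit(A[:,0],A[:,1],1);rs=A[:,1]-np.polyval(k,A[:,0]);print(n,k,rs.std().round(2))
    P=np.array([onz("top",(np.polyval(k,r),r),.01)[:2] for r in(204,265)]);print(P.round(4),np.degrees(np.arctan2(*(P[0]-P[1])[::-1])).round(2))
for c in(438,440,442,446,448,450):
    p=g[196:274,c];w=np.percentile(p,85);b=np.median(np.r_[p[:5],p[-5:]]);t=196+edge(p,(w+b)/2,True);bt=273-edge(p[::-1],(w+b)/2,True)
    A=onz("top",(c,t),.01);B=onz("top",(c,bt),.01);print(c,round(t,2),round(bt,2),((A+B)/2).round(4)[:2],(A-B).round(4)[0])
E
```

```text
tip pred [[466.14592482 187.68765351]]
L [9.11839056e-03 4.33468300e+02] 0.09
[[ 0.6104 -0.2954]
 [ 0.4501 -0.2894]] -2.16
R [-4.14579811e-03  4.54164437e+02] 0.51
[[ 0.6095 -0.3425]
 [ 0.4493 -0.3336]] -3.18
438 202.83 264.15 [ 0.5328 -0.2987] 0.1612
440 202.82 264.29 [ 0.5325 -0.3039] 0.1616
442 202.74 264.35 [ 0.5325 -0.3091] 0.1619
446 202.86 264.43 [ 0.532  -0.3195] 0.1618
448 202.88 264.47 [ 0.5318 -0.3247] 0.1618
450 202.95 264.46 [ 0.5316 -0.3299] 0.1617
```

The tip prediction, (466.1,187.7), matches the picture. From the bar edges the refined holder pose is (0.532, -0.3145) with yaw -2.2°. I'll align and come down to just above contact.

move_arm --pt "-0.27 -0.07 0.7" --pt "-0.27 -0.07 1.7" --pt "-0.27 -0.07 2.7" --pt "-0.27 -0.07 3.5" --pt "-0.27 -0.07 3.7" --turn '[0.18,0.18,0.18,0.18,0.18]' --jaw '[-1,-1,-1,-1,-1]'

```text
time: 7.7
position: [0.5305, -0.3145, 0.1097]
tool_rot: [-0.063, -3.136, -0.004]
ft_force: [-0.2, 0.4, -1.2]
grip_width: 0.542
```

```bash
python3 -c "
from h import *
avg(6)"
```

```text
t 8.0 pos [ 0.5324 -0.3161  0.1132] sd [0.0009 0.0007 0.0015] yaw -2.31 F [ 0.1  0.5 -1.3] w 0.544
```

move_arm --pt "0 0.02 0" --pt "0 0.02 0.2" --pt "0 0.02 0.4" --pt "0 0.02 0.6" --pt "0 0.02 0.8" --turn '[0,0,0,0,0]' --jaw '[-1,-1,-1,-1,-1]' --grip_force 12

```text
time: 8.5
position: [0.5319, -0.3155, 0.088]
tool_rot: [-0.064, -3.14, -0.0]
ft_force: [0.5, -0.2, 0.2]
grip_width: 0.549
```

```bash
python3 -c "
from h import *
avg(6)"
```

```text
t 8.8 pos [ 0.5316 -0.3156  0.0881] sd [0.0003 0.0001 0.0007] yaw -2.33 F [-0.2 -1.2 -0.9] w 0.548
```

move_arm --pt "-0.02 0.02 0.15" --pt "-0.02 0.02 0.3" --pt "-0.02 0.02 0.45" --pt "-0.02 0.02 0.6" --turn '[0,0,0,0]' --jaw '[-1,-1,-1,-1]'

```text
time: 9.2
position: [0.5331, -0.3151, 0.0706]
tool_rot: [0.063, 3.14, -0.001]
ft_force: [0.8, -1.5, 0.4]
grip_width: 0.55
```

```bash
python3 -c "
from h import *
avg(4);print(ctrl.get_state()['torque'])"
```

```text
t 9.4 pos [ 0.5322 -0.3148  0.07  ] sd [0.0002 0.0001 0.0002] yaw -2.32 F [-0.  -1.2 -1.3] w 0.546
[-0.26408978  0.11168335  0.11623944]
```

move_arm --pt "0 0 0.1" --pt "0 0 0.2" --pt "0 0 0.3" --turn '[0,0,0]' --jaw '[-1,-1,-1]'

```text
time: 9.7
position: [0.5334, -0.315, 0.0619]
tool_rot: [0.063, 3.14, -0.0]
ft_force: [1.4, -1.5, 0.7]
grip_width: 0.544
```

```bash
python3 -c "
from h import *
avg(3);print(ctrl.get_state()['torque'])"
```

```text
t 9.85 pos [ 0.5328 -0.3148  0.0614] sd [0.0001 0.     0.0001] yaw -2.31 F [ 0.4 -1.7 -1.1] w 0.551
[-0.249732   -0.02847772  0.04337786]
```

```bash
cat >> h.py <<'E'
def redtip(c,tcp,yaw):
    im=ctrl.get_image(c).astype(int);m=(im[:,:,0]-np.maximum(im[:,:,1],im[:,:,2])>45)
    for a in(35,25,15,5,0):
        r=R.from_euler("ZY",[yaw,-a],degrees=True);u=proj(c,r.apply([.079,0,0])+tcp+[-.0007,0,.0185])[0]
        print(c,a,u.round(1),end=" | ")
    ys,xs=np.nonzero(m);k=(abs(xs-u[0])<25)&(abs(ys-u[1])<30);print("red",k.sum(),xs[k].mean() if k.any() else 0,ys[k].mean() if k.any() else 0)
E
python3 -c "
from h import *
p=avg(2)
for c in('top','scene'): redtip(c,p,-2.3)"
```

```text
t 9.95 pos [ 0.5327 -0.3149  0.0616] sd [0. 0. 0.] yaw -2.32 F [ 0.3 -1.2 -0.8] w 0.548
top 35 [452.8 199.9] | top 25 [451.8 198.1] | top 15 [450.7 197.3] | top 5 [449.7 197.6] | top 0 [449.1 198. ] | red 10 450.2 196.0
scene 35 [481.6 251.8] | scene 25 [482.5 256.5] | scene 15 [482.8 262. ] | scene 5 [482.7 268.2] | scene 0 [482.4 271.5] | red 0 0 0
```

The tip column (450.2) suggests the tilt has already dropped to about 10–15°, so the probe is levelling in the grip as hoped. Continuing down.

move_arm --pt "0 0 0.1" --pt "0 0 0.2" --pt "0 0 0.3" --pt "0 0 0.4" --turn '[0,0,0,0]' --jaw '[-1,-1,-1,-1]'

```text
time: 10.45
position: [0.5329, -0.3149, 0.0495]
tool_rot: [0.064, 3.141, 0.0]
ft_force: [1.4, -0.4, -0.3]
grip_width: 0.55
```

```bash
python3 -c "
from h import *
p=avg(3);print(ctrl.get_state()['torque'])
redtip('top',p,-2.3)"
```

```text
t 10.6 pos [ 0.5325 -0.3147  0.0492] sd [0.     0.     0.0002] yaw -2.32 F [ 0.7 -1.7 -1.3] w 0.55
[-0.26569865 -0.16842588  0.07472692]
top 35 [451.7 201. ] | top 25 [450.7 199.2] | top 15 [449.7 198.5] | top 5 [448.6 198.7] | top 0 [448.1 199.1] | red 7 448.0 197.0
```

move_arm --pt "0 0 0" --pt "0 0 0" --pt "0 0 0.1" --pt "0 0 0.2" --pt "0 0 0.3" --turn '[0,0,0,0,0]' --jaw '[-1,-1,-1,-1,-1]' --grip_force 36

```text
time: 11.15
position: [0.5335, -0.3156, 0.0416]
tool_rot: [0.065, 3.139, -0.001]
ft_force: [-0.3, -1.2, 5.0]
grip_width: 0.537
```

```bash
python3 -c "
from h import *
p=avg(3);print(ctrl.get_state()['torque'])
redtip('top',p,-2.3)"
```

```text
t 11.3 pos [ 0.5334 -0.3151  0.0409] sd [0.     0.0001 0.0001] yaw -2.34 F [ 1.6 -1.8  1.8] w 0.543
[-0.29547956 -0.41652254 -0.03412456]
top 35 [451.2 201.3] | top 25 [450.2 199.6] | top 15 [449.2 198.8] | top 5 [448.2 199. ] | top 0 [447.6 199.4] | red 6 448.0 197.5
```

move_arm --pt "0 0 0.08" --pt "0 0 0.16" --pt "0 0 0.24" --pt "0 0 0.32" --pt "0 0 0.35" --turn '[0,0,0,0,0]' --jaw '[-1,-1,-1,-1,-1]'

```text
time: 11.85
position: [0.5329, -0.315, 0.0303]
tool_rot: [0.064, 3.141, -0.0]
ft_force: [-0.1, -1.0, 3.8]
grip_width: 0.54
```

```bash
python3 -c "
from h import *
p=avg(3);print(ctrl.get_state()['torque'])
redtip('top',p,-2.3)"
```

```text
t 12.0 pos [ 0.5329 -0.3149  0.0303] sd [0. 0. 0.] yaw -2.32 F [ 1.9 -3.   1.6] w 0.538
[-0.33570651  0.04660257  0.03866898]
top 35 [450.3 202.4] | top 25 [449.3 200.7] | top 15 [448.3 199.9] | top 5 [447.3 200.1] | top 0 [446.8 200.5] | red 5 446.2 198.6
```

The moment has dropped and the probe is level at the seat height. I'll push a little further to check for the hard stop.

move_arm --pt "0 0 0.05" --pt "0 0 0.1" --pt "0 0 0.13" --turn '[0,0,0]' --jaw '[-1,-1,-1]'

```text
time: 12.35
position: [0.5331, -0.315, 0.0297]
tool_rot: [0.064, 3.14, 0.002]
ft_force: [-7.0, 3.5, 26.4]
grip_width: 0.539
```

```bash
python3 -c "
from h import *
p=avg(3);print(ctrl.get_state()['torque'])
redtip('top',p,-2.3)"
```

```text
t 12.5 pos [ 0.5331 -0.315   0.0298] sd [0. 0. 0.] yaw -2.33 F [-5.8  2.5 22.6] w 0.543
[0.77996014 1.47157693 0.01717268]
top 35 [450.3 202.3] | top 25 [449.3 200.6] | top 15 [448.3 199.8] | top 5 [447.3 200. ] | top 0 [446.8 200.5] | red 5 446.2 198.6
```

Firm stop at 25 N, which means it is seated. I'll relax, release and retreat straight up.

move_arm --pt "0 0 -0.1" --pt "0 0 -0.1" --pt "0 0 -0.1" --pt "0 0 -0.1" --pt "0 0 -0.1" --turn '[0,0,0,0,0]' --jaw '[-1,0.7,1,1,1]'

```text
time: 13.05
position: [0.532, -0.3139, 0.0283]
tool_rot: [-0.063, -3.139, -0.003]
ft_force: [-0.1, 0.0, -1.1]
grip_width: 0.822
```

move_arm --pt "0 0 0" --pt "0 0 0" --pt "0 0 -0.3" --pt "0 0 -1" --pt "0 0 -2.5" --turn '[0,0,0,0,0]' --jaw '[1,1,1,1,1]'

```text
time: 13.55
position: [0.5304, -0.3132, 0.1021]
tool_rot: [-0.063, -3.134, -0.004]
ft_force: [0.3, -0.5, 0.1]
grip_width: 0.998
```

move_arm --pt "0 0 -1.5" --pt "0 0 -3" --pt "0 1.5 -4" --pt "0 3 -4" --pt "0 4.5 -4" --turn '[0,0,0,0,0]' --jaw '[1,1,1,1,1]'

```text
time: 14.05
position: [0.5388, -0.1789, 0.2267]
tool_rot: [0.066, 3.137, 0.0]
ft_force: [0.3, 0.6, -0.0]
grip_width: 1.004
```

move_arm --pt "0 1.5 0" --pt "0 3 0" --pt "0 4.5 0" --pt "0 6 0" --pt "0 7.5 0" --turn '[0,0,0,0,0]' --jaw '[1,1,1,1,1]'

```text
time: 14.55
position: [0.5471, 0.0464, 0.2253]
tool_rot: [0.064, 3.14, 0.001]
ft_force: [1.0, -0.3, -0.6]
grip_width: 0.997
```

```bash
python3 -c "
from h import *
avg(2)
t=ctrl.get_image('top')[:,:,::-1];s=ctrl.get_image('scene')[:,:,::-1]
z=lambda im,x,y,w,h,f:cv2.resize(im[y:y+h,x:x+w],None,fx=f,fy=f,interpolation=cv2.INTER_CUBIC)
cv2.imwrite('pics/m7.png',np.hstack([z(t,415,185,60,100,6),z(s,420,210,70,100,6)]))
r=R.from_euler('Z',-2.2,degrees=True)
P=r.apply([[.08,0,0],[-.08,0,0],[0,.03,0],[0,-.03,0],[0,0,.014]])+[.532,-.3145,.05]
print(((proj('top',P)-[415,185])*6).round(0).tolist())"
```

```text
t 14.65 pos [0.5468 0.0553 0.2248] sd [0.     0.0018 0.0001] yaw -1.68 F [-0.3 -0.1  0.5] w 0.998
[[190.0, 91.0], [194.0, 465.0], [121.0, 275.0], [263.0, 277.0], [198.0, 271.0]]
```

View pics/m7.png

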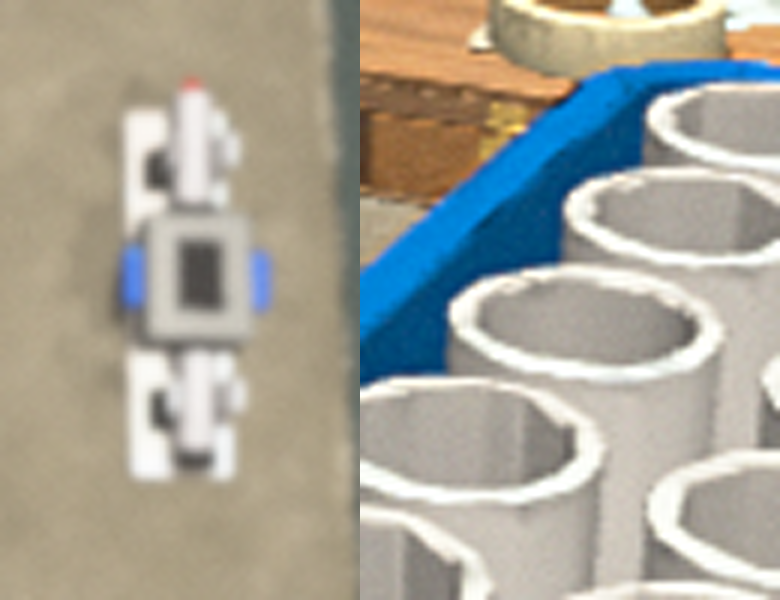

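The top view shows the probe in the holder, with the tip at (190,80) and the cap at (195,466). The buttons are spread and the block is centred at (200,275), against (201,274) predicted. The tip row is slightly off, so I'll compare with the fixed probe that is known to be seated.

```bash
python3 - <<'E'
from h import *
t=ctrl.get_image("top")[:,:,::-1]
a0=cv2.imread("pics/top0.png")
def rotcrop(im,c,ang,w,h,f):
    M=cv2.getRotationMatrix2D(c,ang,f);M[:,2]+=np.array([w/2,h/2])-c
    return cv2.warpAffine(im,M,(w,h),flags=cv2.INTER_CUBIC)
im=t.astype(int);red=im[:,:,2]-np.maximum(im[:,:,1],im[:,:,0])
def cen(x0,y0,x1,y1):
    w=np.clip(red[y0:y1,x0:x1]-25,0,None).astype(float);ys,xs=np.mgrid[y0:y1,x0:x1];return np.array([(w*xs).sum(),(w*ys).sum()])/w.sum()
e=cen(440,190,456,208);f=cen(365,170,385,192);print("red empty",e,"full",f)
# full probe: line fit of pose from bar/blue
for n,box in(("E",(425,205,475,260)),("F",(345,180,395,240))):
    b=im[box[1]:box[3],box[0]:box[2]];m=b[:,:,0]-b[:,:,2]>60;ys,xs=np.nonzero(m);l=xs<xs.mean()
    A=np.array([xs[l].mean(),ys[l].mean()])+box[:2];B=np.array([xs[~l].mean(),ys[~l].mean()])+box[:2];print(n,"buttons",A.round(2),B.round(2),m.sum())
    mid=(A+B)/2;tip=e if n=="E" else f;print(" mid",mid.round(2),"tip-mid",(tip-mid).round(2),np.linalg.norm(tip-mid).round(2), "world tip/mid",onz("top",tip,.05).round(4),onz("top",mid,.05).round(4),(np.linalg.norm(onz("top",tip,.05)-onz("top",mid,.05))).round(4))
cv2.imwrite("pics/m8.png",np.hstack([rotcrop(t,(444.,231.),1,360,560,7),rotcrop(t,(368.5,212.),-10,360,560,7)]))
E
```

```text
red empty [446.47083333 198.52083333] full [372.94827586 179.23706897]
E buttons [436.68 230.85] [458.   231.32] 59
 mid [447.34 231.09] tip-mid [ -0.87 -32.57] 32.58 world tip/mid [ 0.6161 -0.3173  0.05  ] [ 0.5318 -0.3154  0.05  ] 0.0843
F buttons [358.29 209.61] [379.04 212.63] 55
 mid [368.66 211.12] tip-mid [  4.29 -31.88] 32.17 world tip/mid [ 0.6703 -0.131   0.05  ] [ 0.5871 -0.1176  0.05  ] 0.0843
```

View pics/m8.png

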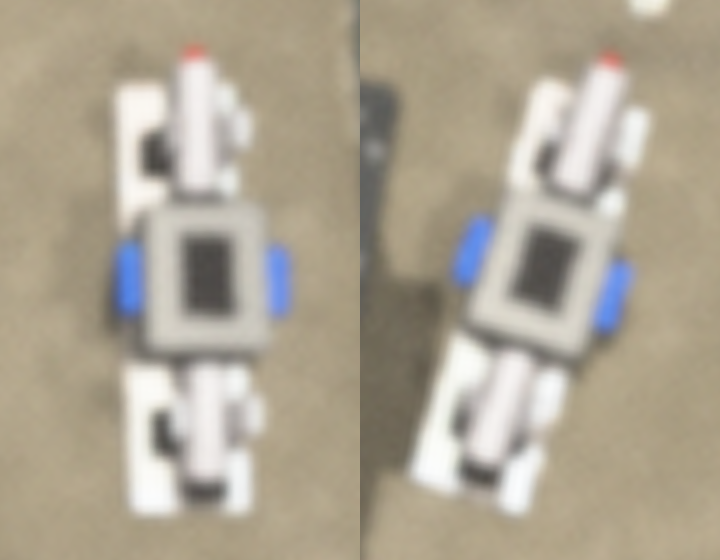

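The seated probe and mine agree: the tip-to-centre distance is 84.3 mm for both, so mine is level. Its centre is at (0.532, -0.315). The gripper is clear, so I'm handing in.

```bash
python3 -c "
from h import *
avg(1);print(ctrl.close_job())"
```

```text
t 14.85 pos [0.5474 0.0431 0.2248] sd [0. 0. 0.] yaw -2.44 F [ 0.7 -0.4 -0.7] w 1.0
the job is handed in; nothing more can be done
None
```

The probe is off the charging stand and pressed into the empty clip holder. I handed the job in at about 14.9 s with the gripper open and clear; no verdict was reported.

**What I did:** I squeezed both buttons with 32 N (jaw opening 47 mm, so both fully in) and drew the probe off along the slope's normal. The tool can only point down, so the probe came off still tilted. I lowered it into the clips with a light 12 N grip so that it turned level, then pressed it down with a firmer one.

**Last checks:**
- **Seating:** the clips pushed back with about 5 N at 9 to 10 mm above the seat, and the force then eased. It came to a hard stop of about 25 N at seat height, with the tool tip at 0.030 m.
- **Level and centred:** in the top view the tip-to-centre distance is 84.3 mm, the same as for the fixed, seated probe. The centre is at (0.532, -0.315), against (0.532, -0.3145) measured for the holder.
- **Disagreements and limits:** the red tip first showed about 1.6 px from where I predicted. The fixed probe gave the same reading, so I put that down to my model of the tip. The scene camera could not see the holder behind the crate, so I saw it only from above, and the snap itself is inferred from force and height.
- **Other objects:** I did not compare before-and-after pictures of the loose things on the bench. I carried the probe well above them, and no unexpected force showed.

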